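Close a clip-lock food box

TASK

Put the grey lid on the white food box so that it sits flat on the rim, then fold the four clip flaps down round the rim and press each until it snaps home on its catch and stays down. The clips are thin plastic: press by feel, only as hard as it takes, and do not slam the lid. Leave the salt shaker, the spice jar and the mug where they are.

Things in the scene. Friction and masses are not known exactly. Their poses are not given: they have to be found in the camera images.
- box: White plastic food box, open on top, fixed to the worktop, 104 mm (own x, short) by 164 mm (own y, long) by 80 mm high, walls 4 mm (mouth 96 x 156 mm). Origin: centre of its underside; own z up, rim at z = 80 mm. On each outer wall: a catch bead, 21 mm below the rim, and a rest rib 12 mm below that.
- rim (a point): Centre of the box mouth at rim height. The catches stand out unevenly: each bead 4 to 10 mm from its wall, different on every side and in every start, so where a clip is home must be felt. Near its lower edge a clip takes about 5 to 16 N to force its hook past the bead, goes slack as it snaps, then stands hard on the rib. Push in and down, as its edge swings; a level push drags it up, lifts the lid and jams.
- lid: Loose grey lid, about 0.3 kg: plate 106 x 166 x 6 mm over a round-edged plug 93.6 x 153.6 mm, 10 mm deep. Origin: centre of the plate's underside, which rests on the rim when seated (10 mm above the worktop at the start); own x short side, y long side, z up. Bar handle in its middle: 64 mm along own x, 14 mm thick along own y, its top 32 mm above the origin. May go on either way round.
- clip_front: Sprung clip flap at the lid's -x side: grey plate 44 mm wide. Origin: middle of its hinge line, 56 mm from the lid's middle, 3 mm above its origin. Swung straight down: own x outward, z up, outer face 7.5 mm outward of the hinge, lower edge 37 mm below it. Starts 1.6 to 2.0 rad up from there (level to 25 degrees above). Home 0 to 0.25 rad; unless snapped in, it springs open to about 1 rad. Cracks at 30 N.
- clip_left: Sprung clip flap at the lid's +y end: grey plate 44 mm wide. Origin: middle of its hinge line, 86 mm from the lid's middle, 3 mm above its origin. Swung straight down: own x outward, z up, outer face 7.5 mm outward of the hinge, lower edge 37 mm below it. Starts 1.6 to 2.0 rad up from there (level to 25 degrees above). Home 0 to 0.25 rad; unless snapped in, it springs open to about 1 rad. Cracks at 30 N.
- clip_back: Sprung clip flap at the lid's +x side: grey plate 44 mm wide. Origin: middle of its hinge line, 56 mm from the lid's middle, 3 mm above its origin. Swung straight down: own x outward, z up, outer face 7.5 mm outward of the hinge, lower edge 37 mm below it. Starts 1.6 to 2.0 rad up from there (level to 25 degrees above). Home 0 to 0.25 rad; unless snapped in, it springs open to about 1 rad. Cracks at 30 N.
- clip_right: Sprung clip flap at the lid's -y end: grey plate 44 mm wide. Origin: middle of its hinge line, 86 mm from the lid's middle, 3 mm above its origin. Swung straight down: own x outward, z up, outer face 7.5 mm outward of the hinge, lower edge 37 mm below it. Starts 1.6 to 2.0 rad up from there (level to 25 degrees above). Home 0 to 0.25 rad; unless snapped in, it springs open to about 1 rad. Cracks at 30 N.
- salt: Salt shaker with a metal top, 44 x 44 x 90 mm. Bystander, to be left alone. Origin: centre of its underside.
- spice: Spice jar with a dark cap, 41 x 41 x 105 mm. Bystander, to be left alone. Origin: centre of its underside.
- mug: Cream mug with a handle, 82 x 120 x 94 mm. Bystander, to be left alone. Origin: centre of its underside.
Mind the look-alikes: they are no part of the job. Leave any purple look-alike of the lid alone.

How it is judged:
By the outcome, as a careful person would: the job done as asked, in the order asked, and still so for the second after the job is handed in, with the robot touching nothing.
It also fails if it takes over 72 s, if anything falls off the work surface, if the arm or the gripper's body presses on something with over 40 N, if the wrist force passes 120 N, or if a joint passes its speed limit or range.

ROBOT

A 7-joint arm with a two-finger parallel gripper is mounted at the origin on a cart in front of the work surface, level with it; the furniture and walls round the work are solid. World frame = base frame: x ahead of the robot, y to its left, z up, the work surface at z = 0. Lengths are in mm, angles in rad, forces in N, time in s.
With the tool pointing down it reaches from about 425 to 825 mm from the base axis. Payload 3.6 kg.
Tool frame: the origin (TCP) lies on the centre line of the jaws, within the pads' length; the fingertips stand 11 mm ahead of it and the grasp point (between the pads) lies 8 mm behind it (bot.finger_overhang is the z of the fingertips in the tool frame, in mm); z points along the fingers, y is the line along which they close (so a half turn about z gives the same grasp; the last joint's range is limited). The gripper opens to 93 mm and grips with 3 to 60 N. Pads are 15 mm wide; open, the fingers measure 128 mm over their backs; the gripper's body (75 mm by 188 mm) begins 65 mm behind the grasp point.
Start: joints at [1.3, 0.615, -0.013, 1.423, 0.008, 1.103, -0.04], TCP at [156.919, -630.743, 198.74] pointing down, gripper open.
Joint ranges: [-3.12, 3.12], [-0.3, 2.06], [-1.34, 1.32], [0.26, 2.42], [-1.36, 4.5], [0.01, 1.98], [-2.84, 2.84]. Speed limits (rad/s): [2.79, 2.79, 3.14, 3.14, 3.14, 3.14, 3.14].

INTERFACE

Orientations are given as [roll, pitch, yaw] about the fixed x, y, z axes, in that order (R = Rz(yaw) Ry(pitch) Rx(roll)).
In Python, from workcell import bot gives the robot as it stands.
- The arm moves only by the tool jog_arm, never from a script. Its argument "steps" is text: rows parted by semicolons, each of 7 numbers parted by spaces: the shift along the tool's x, y, z as a fraction of full scale, then the turn, a rotation vector about the tool's x, y, z as a fraction of full scale, then the closure, from 0 (fully open) to 1 (shut). A call has 1 to 8 rows; each row is the pose to reach, as a shift and turn from the pose commanded when the call began, along the tool's axes at that moment, turning the shorter way round; what a row does not reach only later rows make up. Full scale, the value 1, is 0.12 m for a shift and 2 pi rad for a turn. A row lasts 1/10 s, in which the tool goes at most 50 mm and 8.59 degrees, less where a joint would pass 70% of its speed; a pose out of reach is approached as far as the arm can. A call with a number of a shift or a turn outside -1 to 1 is refused whole. A call with a gripper value outside its range is refused whole. The fingers move at their own pace and stop on an object; the grip force is fixed at half the most. Time passes only in rows, so rows that repeat a pose let the fingers close. It gives the time, the measured TCP pose, the force, the opening and the grip force at its end, in the units of the state.
- bot.observe(): the state, without advancing time (a new reading comes with each control period).
- bot.snapshot(name): name is "scene" or "top" or "wrist"; returns the picture (400x640x3 uint8, red, green, blue); there is no depth.
- bot.camera_model(name): a dict with "fx", "fy", "cx", "cy" (pixels), "extrinsics" (4x4, takes a point from camera to world coordinates). Camera axes: x right, y down, z forward; pixel columns grow to the right and rows downward; lengths in mm; the calibration is good to about 2 mm. A picture is of the moment at which its call begins: read the wrist's pose just before it. camera_model takes no time and is no camera call; for the wrist camera it gives the pose at the moment of the call.
- bot.finish_job(): hands the job in; it is judged then, once.
Trained networks look in the newest picture that a camera, given by its name, has taken for a name from the list of things; names that differ only in an ending like _2 or _b are one class to them, and where a whole thing is asked for, a point or a joint stands for the part that bears it (a point fixed in the world has none). Each returns a list of dicts, best first, with "conf" (0 to 1); they miss things now and then, are a little off and sometimes report something else, mostly with a low value. They report only what shows in the picture. A call takes as long as a camera call. They do not tell look-alikes from the thing itself.
- bot.boxes_of(target, camera): "position" ([x, y, z] in mm, in world coordinates, good to about 4 mm: the middle of the surface that is visible of it).
The state is a dict: "t": time; "q": joint angles; "joint_vel": joint speeds; "effort": joint torques, N m; "eef_pos": TCP position; "tool_rot": TCP orientation; "force": force on the tool from outside, world axes, zero at the start; "torque": the same for the moment, N m; "opening": finger opening in mm; "grip_force": force on a finger pad.
Only numpy, scipy, OpenCV 4.12 (cv2) and the standard library are available. Lean on these libraries where they do the work, as an engineer would, in place of code of your own. Each camera call takes 0.05 s, during which the arm holds its last target. There are 200 camera calls.

## Working session

There is one attempt and no reset: what is moved stays moved. The work goes in short steps, Python scripts to look and compute and a tool call to move; the robot and the scene stay as the last step left them, time stands still between calls to the robot, and variables do not carry over. Pictures are saved under pics/ and viewed, at most 10 in all, crops included, and the job is handed in when it is done.

Besides the shell and the picture viewer there is one more tool, called as a command line: name --argument value ..., lists and objects as JSON in quotes. jog_arm: Moves the arm, as the interface text tells. Its arguments: {"type":"object","properties":{"steps":{"type":"string"}},"required":["steps"]}

```bash
mkdir -p pics && python3 - <<'E'
from workcell import bot
import cv2
for n in ("top","scene"):
    im=bot.snapshot(n); cv2.imwrite(f"pics/{n}1.png",im[:,:,::-1])
    for t in ("lid","box","clip_front","clip_left","salt","spice","mug"):
        print(n,t,[(x["conf"],[round(v) for v in x["position"]]) for x in bot.boxes_of(t,n)][:5])
    c=bot.camera_model(n);print({k:c[k] for k in("fx","cx","cy")},c["extrinsics"])
o=bot.observe();print(o["t"],o["eef_pos"],o["tool_rot"],o["opening"],o["force"])
E
```

```text
top lid [(0.61, [234, 406, 39]), (0.57, [469, 387, 18])]
top box [(0.74, [517, 80, 2])]
top clip_front [(0.76, [400, 407, 22]), (0.47, [221, 458, 36])]
top clip_left [(0.78, [493, 490, 20]), (0.42, [316, 416, 39])]
top salt [(0.79, [651, -62, 71]), (0.59, [517, 79, 1]), (0.3, [400, 408, 20])]
top spice [(0.5, [385, 229, 108])]
top mug [(0.58, [727, 276, 44])]
{'fx': 489.36580238754357, 'cx': 327.47433926109903, 'cy': 195.307704729651} [[ 3.74477495e-03 -9.81242617e-01  1.92740508e-01  2.22444838e+02]
 [-9.99973402e-01 -4.88080335e-03 -5.41960233e-03  2.02856748e+02]
 [ 6.25867329e-03 -1.92715086e-01 -9.81234796e-01  1.35727836e+03]
 [ 0.00000000e+00  0.00000000e+00  0.00000000e+00  1.00000000e+00]]
scene lid [(0.85, [470, 383, 16]), (0.8, [235, 393, 43])]
scene box [(0.77, [515, 90, 1])]
scene clip_front [(0.55, [399, 402, 25])]
scene clip_left [(0.74, [494, 490, 21])]
scene salt [(0.73, [658, -82, 73])]
scene spice [(0.71, [392, 209, 86])]
scene mug [(0.83, [718, 273, 56])]
{'fx': 451.0285058404584, 'cx': 330.38048149720504, 'cy': 190.0847576323607} [[ 9.97965474e-01  5.90215712e-02 -2.41115514e-02  4.82002468e+02]
 [ 6.34361947e-02 -8.81334022e-01  4.68215965e-01 -3.53301903e+02]
 [ 6.38451140e-03 -4.68792913e-01 -8.83285029e-01  1.10313902e+03]
 [ 0.00000000e+00  0.00000000e+00  0.00000000e+00  1.00000000e+00]]
0.8 [ 156.92741866 -630.75769257  198.7589191 ] [ 3.14159251e+00 -3.21665965e-05  2.43835144e-01] 93.12785110913462 [-0.06473194  0.55957285 -0.12471971]
```

View pics/top1.png

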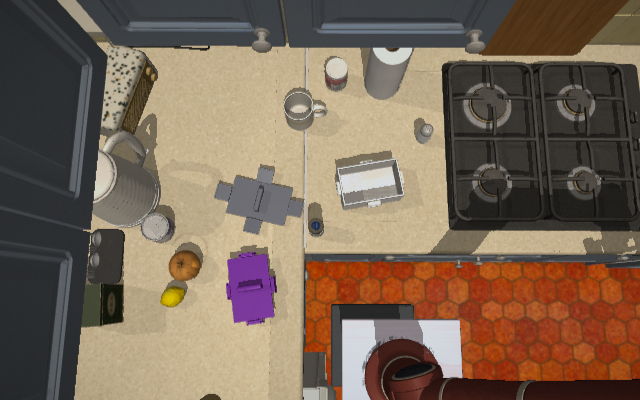

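View pics/scene1.png

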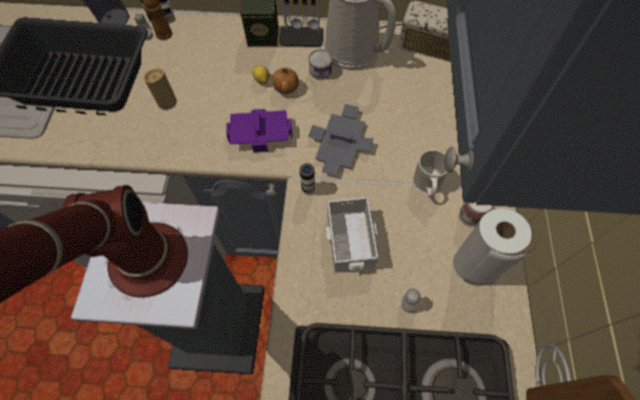

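The top view shows two candidates for the lid: a grey one at about (262,200) and a purple one at about (250,287). The grey one fits the description, and purple look-alikes are to be left alone. The white box is at (370,183), the spice jar at (316,227), the salt at (425,132) and the mug at (300,110). I'll confirm this in a crop.

```bash
cat > h.py <<'E'
import numpy as np, cv2
from workcell import bot
from scipy.spatial.transform import Rotation as R
def ray(cam,u,v,z,c=None):
    c=c or bot.camera_model(cam); E=np.array(c["extrinsics"])
    d=E[:3,:3]@[(u-c["cx"])/c["fx"],(v-c["cy"])/c["fy"],1]; o=E[:3,3]
    return o+d*(z-o[2])/d[2]
def proj(cam,P,c=None):
    c=c or bot.camera_model(cam); E=np.array(c["extrinsics"])
    p=(np.atleast_2d(P)-E[:3,3])@E[:3,:3]
    return np.c_[p[:,0]/p[:,2]*c["fx"]+c["cx"],p[:,1]/p[:,2]*c["fy"]+c["cy"]]
def shift(target,rpy=None):
    "tool-axes shift (/120mm) and rotvec (/2pi) from present pose to world target"
    o=bot.observe(); r=R.from_euler("xyz",o["tool_rot"])
    s=r.inv().apply(np.array(target)-o["eef_pos"])/120
    w=np.zeros(3) if rpy is None else (r.inv()*R.from_euler("xyz",rpy)).as_rotvec()/(2*np.pi)
    return s.round(4),w.round(4)
E
python3 - <<'E'
from h import *
im=cv2.imread("pics/top1.png")
cv2.imwrite("pics/crop1.png",cv2.resize(im[130:270,205:415],None,fx=3.8,fy=3.8,interpolation=cv2.INTER_CUBIC))
E
```

```text
(no output)
```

View pics/crop1.png

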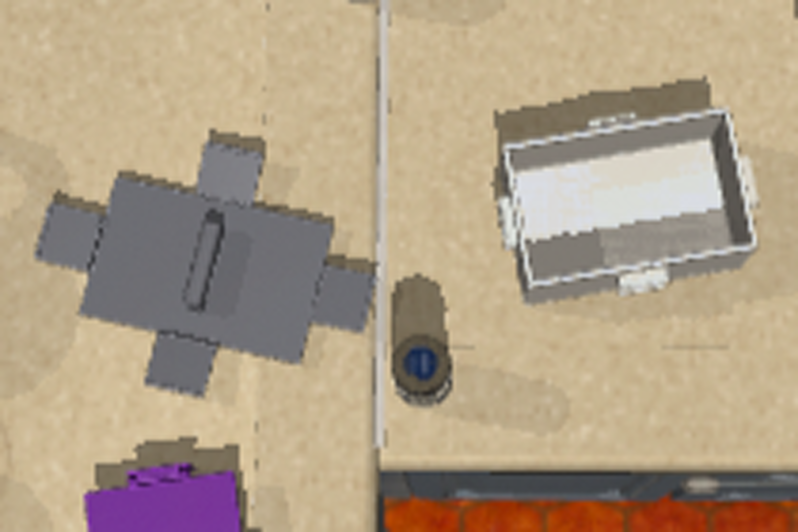

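The crop confirms it: the grey lid has its plate corners at crop pixels (120,172), (333,218), (301,362) and (80,317). The purple look-alike is below it. The box rim's outer corners are at (504,148), (725,108), (757,245) and (530,288).

```bash
python3 - <<'E'
from h import *
def m(pts,z,nm):
    P=np.array([ray("top",205+x/3.8,130+y/3.8,z) for x,y in pts])
    print(nm,P.round()[:,:2].tolist(),"mid",P.mean(0).round(1))
    if len(P)==4:
        for a,b in((0,1),(1,2),(2,3),(3,0)):
            d=P[b]-P[a];print(np.linalg.norm(d).round(),np.degrees(np.arctan2(d[1],d[0])).round(1))
m([(120,172),(333,218),(301,362),(80,317)],16,"lid")
m([(504,148),(725,108),(757,245),(530,288)],80,"box")
m([(213,213),(197,307)],42,"handle")
print(bot.observe()["t"])
for p in ([550,-450,260],[650,-50,260],[600,200,260],[480,380,260]): print(p,shift(p))
E
```

```text
lid [[542.0, 451.0], [508.0, 293.0], [401.0, 314.0], [433.0, 476.0]] mid [471.2 383.8  16. ]
162.0 -102.1
109.0 168.7
165.0 78.7
112.0 -12.9
box [[546.0, 169.0], [576.0, 12.0], [477.0, -9.0], [445.0, 151.0]] mid [510.9  80.6  80. ]
160.0 -79.1
101.0 -168.5
162.0 101.1
102.0 10.2
handle [[506.0, 378.0], [437.0, 388.0]] mid [471.4 382.8  42. ]
0.8
[550, -450, 260] (array([ 3.5424, -0.6709, -0.5102]), array([0., 0., 0.]))
[650, -50, 260] (array([ 5.1558, -3.7045, -0.5102]), array([0., 0., 0.]))
[600, 200, 260] (array([ 5.2545, -5.8268, -0.5102]), array([0., 0., 0.]))
[480, 380, 260] (array([ 4.6462, -7.5238, -0.5102]), array([0., 0., 0.]))
```

jog_arm --steps "1 -0.33 -0.6 0 0 0 0; 1 -0.33 -0.6 0 0 0 0; 1 -0.33 -0.6 0 0 0 0"

```text
t: 1.1
eef_pos: [265.6, -562.3, 271.9]
tool_rot: [3.141, -0.001, 0.244]
force: [1.1, -2.0, -0.1]
opening: 93.1
grip_force: 0.0
```

jog_arm --steps "1 -0.33 -0.3 0 0 0 0; 1 -0.33 -0.3 0 0 0 0; 1 -0.33 -0.3 0 0 0 0"

```text
t: 1.4
eef_pos: [375.3, -492.9, 308.3]
tool_rot: [3.141, -0.004, 0.249]
force: [0.8, -0.0, -0.2]
opening: 93.5
grip_force: 0.0
```

jog_arm --steps "1 -0.33 0 0 0 0 0; 1 -0.33 0 0 0 0 0; 1 -0.33 0 0 0 0 0"

```text
t: 1.7
eef_pos: [482.3, -423.9, 306.8]
tool_rot: [-3.139, -0.004, 0.251]
force: [0.7, -0.0, -0.3]
opening: 92.9
grip_force: 0.0
```

jog_arm --steps "0.32 -1 0 0 0 0 0; 0.32 -1 0 0 0 0 0; 0.32 -1 0 0 0 0 0"

```text
t: 2.0
eef_pos: [487.3, -297.3, 307.0]
tool_rot: [-3.139, -0.002, 0.25]
force: [0.5, 0.0, 0.3]
opening: 92.8
grip_force: 0.0
```

jog_arm --steps "0.32 -1 0 0 0 0 0; 0.32 -1 0 0 0 0 0; 0.32 -1 0 0 0 0 0"

```text
t: 2.3
eef_pos: [494.7, -171.6, 307.3]
tool_rot: [-3.139, -0.002, 0.25]
force: [0.7, -0.0, 0.5]
opening: 92.8
grip_force: 0.0
```

jog_arm --steps "0.32 -1 0 0 0 0 0; 0.32 -1 0 0 0 0 0; 0.32 -1 0 0 0 0 0"

```text
t: 2.6
eef_pos: [502.4, -45.9, 307.3]
tool_rot: [-3.139, -0.002, 0.25]
force: [0.6, 0.3, 0.0]
opening: 92.9
grip_force: 0.0
```

jog_arm --steps "0.32 -1 0 0 0 0 0; 0.32 -1 0 0 0 0 0; 0.32 -1 0 0 0 0 0; 0.32 -1 0 0 0 0 0"

```text
t: 3.0
eef_pos: [510.2, 80.2, 307.0]
tool_rot: [-3.138, -0.001, 0.254]
force: [0.6, -0.2, -0.7]
opening: 92.8
grip_force: 0.0
```

```bash
python3 - <<'E'
from h import *
c=bot.camera_model("wrist"); im=bot.snapshot("wrist")
np.set_printoptions(suppress=True,precision=3)
print(c)
a=np.radians(10.5)
P=[[510.9+x*np.cos(a)-y*np.sin(a),80.6+x*np.sin(a)+y*np.cos(a),80] for x,y in((52,82),(52,-82),(-52,-82),(-52,82))]
pp=proj("wrist",P,c);print(pp)
b=im[:,:,::-1].copy()
cv2.imwrite("pics/w1.png",b);print(bot.observe()["eef_pos"])
E
```

```text
{'fx': 331.26983216377624, 'fy': 331.26983216377624, 'cx': 321.6569096770708, 'cy': 199.73943749139363, 'extrinsics': array([[  0.252,  -0.934,  -0.251, 580.854],
       [ -0.968,  -0.245,  -0.061,  97.331],
       [ -0.005,   0.259,  -0.966, 493.846],
       [  0.   ,   0.   ,   0.   ,   1.   ]])}
[[258.009 123.099]
 [391.805 132.984]
 [381.735 213.788]
 [256.229 204.953]]
[510.502  76.488 306.867]
```

View pics/w1.png

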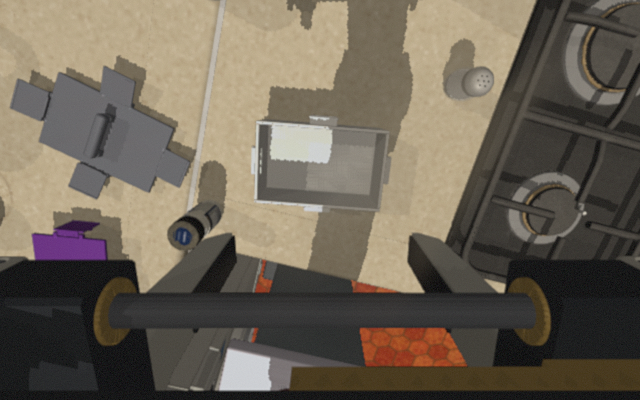

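The wrist view shows the box rim from about (257,121) to (381,211), close to prediction. The grey lid is at (105,130), and the spice jar at (195,225). I'll enlarge the rim.

```bash
python3 - <<'E'
import cv2
im=cv2.imread("pics/w1.png")
cv2.imwrite("pics/w1c.png",cv2.resize(im[110:220,245:400],None,fx=5,fy=5,interpolation=cv2.INTER_LINEAR))
E
```

```text
(no output)
```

View pics/w1c.png

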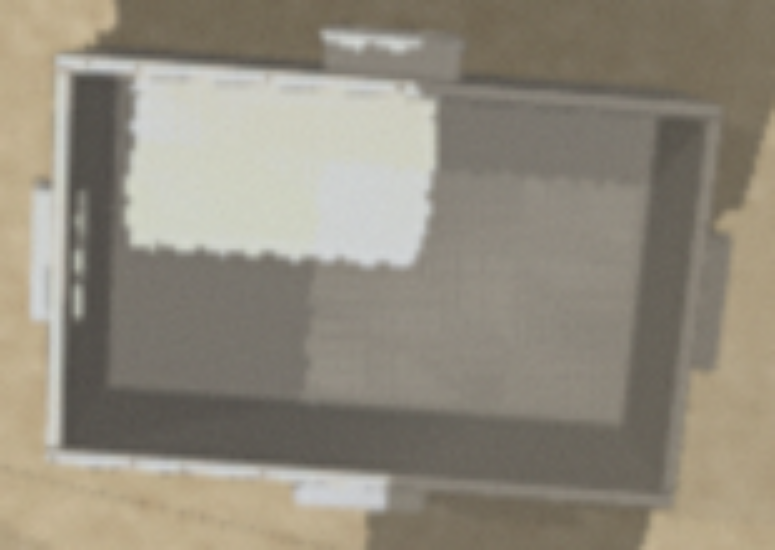

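The enlarged crop puts the rim's outer corners at (57,56), (718,105), (672,503) and (47,460), with a bead showing on each side.

```bash
python3 - <<'E'
from h import *
from scipy.optimize import least_squares
c=bot.camera_model("wrist")
def fit(uv,z,w,l,x0,cam,c):
    uv=np.array(uv)
    def P(p):
        a=p[2];return np.array([[p[0]+x*np.cos(a)-y*np.sin(a),p[1]+x*np.sin(a)+y*np.cos(a),z] for x,y in((w,l),(w,-l),(-w,-l),(-w,l))])
    r=least_squares(lambda p:(proj(cam,P(p),c)-uv).ravel(),x0,x_scale=[10,10,.1])
    print(cam,r.x[:2].round(1),np.degrees(r.x[2]).round(2),np.abs(r.fun).max().round(2))
t=bot.camera_model("top")
wb=[(245+(x+.5)/5-.5,110+(y+.5)/5-.5) for x,y in((57,56),(718,105),(672,503),(47,460))]
f=lambda L:[(205+(x+.5)/3.8-.5,130+(y+.5)/3.8-.5) for x,y in L]
fit(wb,80,52,82,[511,80,.18],"wrist",c)
fit(f([(504,148),(725,108),(757,245),(530,288)]),80,52,82,[511,80,.18],"top",t)
fit(f([(120,172),(333,218),(301,362),(80,317)]),16,53,83,[471,384,-.2],"top",t)
o=bot.observe();print(o["eef_pos"],o["tool_rot"])
print(shift([471,384,200],[np.pi,0,np.radians(-11.8)]))
E
```

```text
wrist [513.8  80.3] 10.24 1.05
top [511.9  81.6] 10.97 0.82
top [472.2 384.8] -11.85 1.04
[510.50153353  76.48791551 306.86747093] [-3.14112970e+00 -2.25718805e-04  2.48643906e-01]
(array([ 0.3114, -2.5644,  0.8918]), array([-0.0001, -0.    ,  0.0724]))
```

jog_arm --steps "0.1 -0.86 0 0 0 0 0; 0.1 -0.86 0 0 0 0 0; 0.1 -0.86 0 0 0 0 0"

```text
t: 3.35
eef_pos: [495.6, 183.7, 307.0]
tool_rot: [-3.137, -0.0, 0.253]
force: [-0.9, 0.2, -0.8]
opening: 93.2
grip_force: 0.0
```

jog_arm --steps "0.1 -0.86 0.4 0 0 0 0; 0.1 -0.86 0.4 0 0 0 0; 0.1 -0.86 0.4 0 0 0 0"

```text
t: 3.65
eef_pos: [481.9, 283.3, 256.6]
tool_rot: [-3.14, 0.004, 0.249]
force: [-0.6, -0.1, -0.1]
opening: 93.0
grip_force: 0.0
```

jog_arm --steps "0.1 -0.85 0.49 0 0 0.0724 0; 0.1 -0.85 0.49 0 0 0.0724 0; 0.1 -0.85 0.49 0 0 0.0724 0; 0.1 -0.85 0.49 0 0 0.0724 0; 0.1 -0.85 0.49 0 0 0.0724 0; 0.1 -0.85 0.49 0 0 0.0724 0"

```text
t: 4.25
eef_pos: [473.5, 379.6, 201.2]
tool_rot: [3.142, -0.003, -0.213]
force: [0.4, 0.8, 0.9]
opening: 93.2
grip_force: 0.0
```

```bash
python3 - <<'E'
from h import *
c=bot.camera_model("wrist"); im=bot.snapshot("wrist")
np.save("c2.npy",c,allow_pickle=True)
cv2.imwrite("pics/w2.png",im[:,:,::-1]);o=bot.observe();print(o["t"],o["eef_pos"],o["tool_rot"],o["force"])
a=np.radians(-11.85)
P=[[472+x*np.cos(a)-y*np.sin(a),385+x*np.sin(a)+y*np.cos(a),z] for x,y,z in((53,83,16),(53,-83,16),(-53,-83,16),(-53,83,16),(32,0,42),(-32,0,42))]
print(proj("wrist",P,c).round(1))
E
```

```text
4.3 [473.33415288 379.84409686 201.30215829] [-3.14114112e+00 -2.44850651e-03 -2.13616906e-01] [ 0.13658056 -0.05135724 -0.5090758 ]
[[242.  132.6]
 [392.5 131.9]
 [388.  223. ]
 [248.  223.6]
 [317.  154.3]
 [317.5 212.9]]
```

View pics/w2.png

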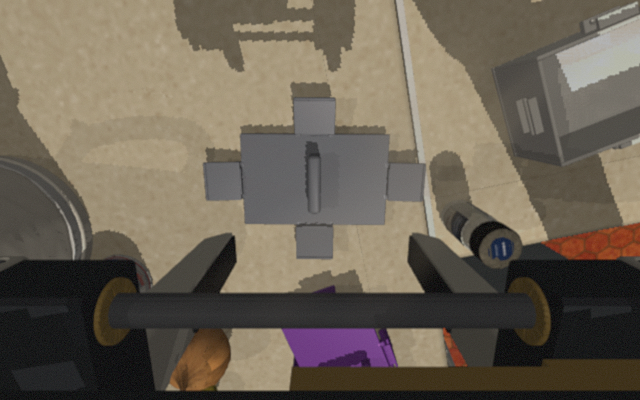

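The wrist view shows the grey lid centred at about (315,178), with the handle at (314,150)–(315,212). That is about 2.5 px to +y of prediction. I'll descend.

jog_arm --steps "-0.015 -0.05 0.4 0 0 0 0; -0.015 -0.05 0.8 0 0 0 0; -0.015 -0.05 1 0 0 0 0; -0.015 -0.05 1 0 0 0 0"

```text
t: 4.7
eef_pos: [469.7, 384.9, 77.1]
tool_rot: [3.135, 0.004, -0.212]
force: [0.1, 0.2, 0.6]
opening: 92.7
grip_force: 0.0
```

jog_arm --steps "0 0 0.2 0 0 0 0; 0 0 0.35 0 0 0 0; 0 0 0.41 0 0 0 0; 0 0 0.42 0 0 0 0; 0 0 0.42 0 0 0 0"

```text
t: 5.2
eef_pos: [472.0, 389.0, 31.2]
tool_rot: [-3.139, -0.002, -0.212]
force: [-0.4, 0.2, -0.2]
opening: 93.1
grip_force: 0.0
```

jog_arm --steps "0 0 0 0 0 0 0.5; 0 0 0 0 0 0 0.7; 0 0 0 0 0 0 1; 0 0 0 0 0 0 1; 0 0 0 0 0 0 1; 0 0 0 0 0 0 1; 0 0 0 0 0 0 1; 0 0 0 0 0 0 1"

```text
t: 6.0
eef_pos: [470.7, 388.5, 29.5]
tool_rot: [3.142, 0.0, -0.211]
force: [0.2, -0.3, -0.0]
opening: 33.4
grip_force: 0.0
```

jog_arm --steps "0 0 0 0 0 0 1; 0 0 0 0 0 0 1; 0 0 0 0 0 0 1; 0 0 0 0 0 0 1"

```text
t: 6.4
eef_pos: [470.8, 388.5, 29.6]
tool_rot: [-3.142, -0.0, -0.211]
force: [0.4, -0.4, 1.2]
opening: 2.2
grip_force: 0.0
```

```bash
python3 - <<'E'
from h import *
o=bot.observe();print(o["t"],o["eef_pos"],o["opening"],o["grip_force"],o["force"])
w=bot.snapshot("wrist")[:,:,::-1];s=bot.snapshot("top")[:,:,::-1]
s=cv2.resize(s[150:250,200:320],(600,500),interpolation=cv2.INTER_CUBIC)
w=cv2.resize(w[60:320,160:480],(640,520))
cv2.imwrite("pics/a3.png",cv2.resize(np.hstack([w[:500],s]),(800,323)))
o=bot.observe();print(o["t"],o["eef_pos"],o["opening"],o["grip_force"],o["force"])
print(bot.boxes_of("lid","top"))
E
```

```text
6.4 [470.75120518 388.54427022  29.61054405] 2.248508687412946 0.0 [ 0.35097386 -0.43139816  1.21165711]
6.5 [470.71391228 388.55686547  29.61078746] 0.4529619782934005 0.0 [ 0.67780885 -0.2359046   0.49811189]
[{'position': [431.4, 420.3, 19.2], 'conf': 0.89}, {'position': [233.3, 403.3, 39.3], 'conf': 0.67}]
```

View pics/a3.png

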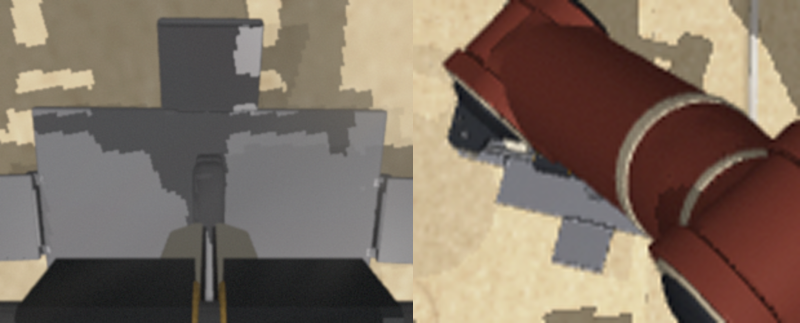

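```bash
python3 - <<'E'
from h import *
c=bot.camera_model("wrist");E=np.array(c["extrinsics"]);print(E.round(3))
for u,v,z in((186,144,16),(458,144,16),(322,180,42),(322,234,42),(308,180,42),(335,180,42)): print(ray("wrist",u,v,z,c).round(1))
a=np.radians(-11.85)
P=[[472.5+x*np.cos(a)-y*np.sin(a),387+x*np.sin(a)+y*np.cos(a),z] for x,y,z in((53,83,16),(53,-83,16),(32,0,42),(-32,0,42))]
print(proj("wrist",P,c).round(1))
o=bot.observe();r=R.from_euler("xyz",o["tool_rot"])
print(proj("wrist",[o["eef_pos"],o["eef_pos"]+r.apply([0,0,11]),o["eef_pos"]+r.apply([0,0,-8])],c).round(1))
E
```

```text
[[-2.08000e-01 -9.45000e-01 -2.54000e-01  5.42120e+02]
 [-9.78000e-01  2.00000e-01  5.60000e-02  3.73125e+02]
 [-2.00000e-03  2.60000e-01 -9.66000e-01  2.16410e+02]
 [ 0.00000e+00  0.00000e+00  0.00000e+00  1.00000e+00]]
[540.1 457.1  16. ]
[506.2 297.6  16. ]
[506.9 380.7  42. ]
[476.7 387.1  42. ]
[508.5 388.1  42. ]
[505.4 373.9  42. ]
[[184.9 141.9]
 [462.4 141.2]
 [323.7 185.4]
 [323.8 291.5]]
[[321.8 236.2]
 [321.8 229.8]
 [321.8 241.2]]
```

jog_arm --steps "0 0 -0.05 0 0 0 1; 0 0 -0.1 0 0 0 1; 0 0 -0.1 0 0 0 1; 0 0 -0.1 0 0 0 1; 0 0 -0.1 0 0 0 1"

```text
t: 7.05
eef_pos: [470.7, 388.4, 41.6]
tool_rot: [3.141, 0.0, -0.211]
force: [-0.5, -0.6, -0.1]
opening: 0.4
grip_force: 0.0
```

```bash
python3 - <<'E'
from h import *
o=bot.observe();print(o["t"],o["eef_pos"],o["opening"],o["grip_force"],o["force"])
w=bot.snapshot("wrist")[:,:,::-1]
cv2.imwrite("pics/a4.png",cv2.resize(w[130:290,220:430],None,fx=3.7,fy=3.7,interpolation=cv2.INTER_CUBIC))
E
```

```text
7.05 [470.6649947  388.44017634  41.58846949] 0.4244877568926399 0.0 [-0.47854305 -0.56341676 -0.12093025]
```

View pics/a4.png

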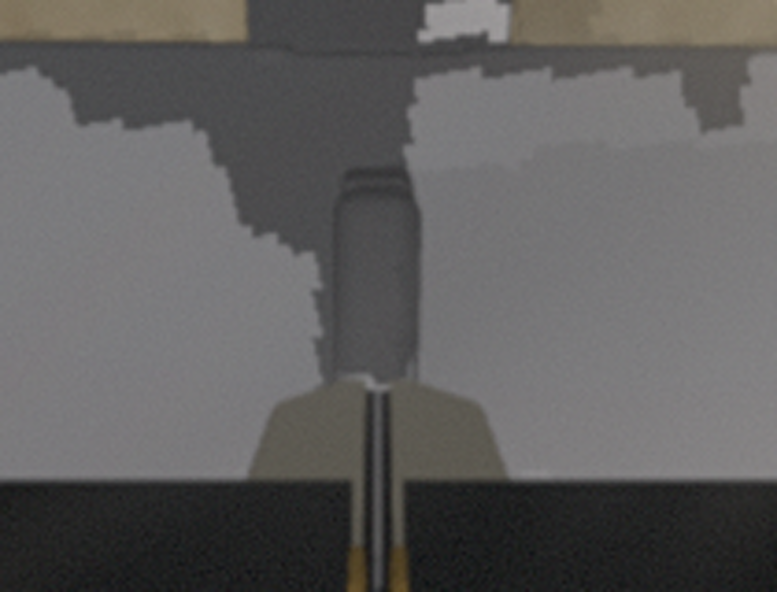

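The crop shows the fingers shut (opening 0.4 mm) just on the robot's side of the visible handle part at (375,280), so the bar was missed. I'll feel downward with the fingers closed to check the height.

jog_arm --steps "0 0 0.03 0 0 0 1; 0 0 0.06 0 0 0 1; 0 0 0.08 0 0 0 1; 0 0 0.1 0 0 0 1; 0 0 0.1 0 0 0 1"

```text
t: 7.6
eef_pos: [470.5, 388.3, 29.1]
tool_rot: [3.141, 0.001, -0.211]
force: [-0.5, 0.0, 0.0]
opening: 0.3
grip_force: 0.0
```

jog_arm --steps "0 0 0.015 0 0 0 1; 0 0 0.03 0 0 0 1; 0 0 0.04 0 0 0 1; 0 0 0.04 0 0 0 1"

```text
t: 8.0
eef_pos: [470.6, 388.5, 24.6]
tool_rot: [3.141, 0.0, -0.211]
force: [-0.5, -0.6, -0.9]
opening: 0.7
grip_force: 0.0
```

```bash
python3 - <<'E'
from h import *
o=bot.observe();print(o["t"],o["eef_pos"],o["opening"],o["grip_force"],o["force"])
bot.snapshot("scene")
for t in ("lid","clip_front","clip_back","clip_left","clip_right"):
  print(t,[(x["conf"],x["position"]) for x in bot.boxes_of(t,"scene")])
E
```

```text
8.0 [470.62008437 388.48095678  24.61372585] 0.6868297416254627 0.0 [-0.48054855 -0.57010143 -0.85711192]
lid [(0.84, [237.7, 393.2, 39.8]), (0.83, [472.0, 361.2, 18.8])]
clip_front []
clip_back [(0.71, [542.7, 372.7, 23.8]), (0.63, [244.4, 341.1, 24.0])]
clip_left []
clip_right [(0.74, [451.3, 287.0, 19.0]), (0.72, [721.6, 276.2, 56.6]), (0.49, [144.4, 375.0, 35.6])]
```

jog_arm --steps "0 0 0.01 0 0 0 1; 0 0 0.02 0 0 0 1; 0 0 0.03 0 0 0 1; 0 0 0.03 0 0 0 1"

```text
t: 8.7
eef_pos: [470.8, 388.6, 22.5]
tool_rot: [-3.141, -0.0, -0.211]
force: [-1.9, -1.5, 7.5]
opening: 0.4
grip_force: 3.7
```

jog_arm --steps "0 0 0.01 0 0 0 1; 0 0 0.02 0 0 0 1; 0 0 0.03 0 0 0 1; 0 0 0.03 0 0 0 1"

```text
t: 9.1
eef_pos: [470.9, 388.6, 22.4]
tool_rot: [-3.141, -0.001, -0.211]
force: [-6.9, -4.8, 25.9]
opening: 0.2
grip_force: 12.8
```

```bash
python3 - <<'E'
from h import *
print(bot.finger_overhang,[a for a in dir(bot) if not a.startswith("_")])
c=bot.camera_model("wrist");im=bot.snapshot("wrist")
o=bot.observe();print(o["t"],o["q"],o["force"],o["torque"],o["eef_pos"])
for t in("lid","clip_left","clip_right","clip_back"):print(t,[(x["conf"],x["position"]) for x in bot.boxes_of(t,"wrist")][:2])
cv2.imwrite("pics/w5.png",im[:,:,::-1])
E
```

```text
11.0 ['IKError', 'boxes_of', 'camera_model', 'finger_overhang', 'finish_job', 'observe', 'snapshot']
9.15 [-0.64814208  0.76534633 -0.12935314  1.71095958  0.1448848   0.67369074
 -2.63718474] [-6.12702356 -5.20043533 26.45644314] [-1.20538177  1.34813234  0.01410458] [470.84292016 388.63324493  22.34339736]
lid [(0.76, [497.0, 379.0, 15.6])]
clip_left [(0.55, [498.6, 488.7, 23.4])]
clip_right [(0.98, [451.6, 292.1, 24.4])]
clip_back [(0.61, [541.0, 375.4, 29.6])]
```

jog_arm --steps "0 0 -0.1 0 0 0 1; 0 0 -0.2 0 0 0 1; 0 0 -0.25 0 0 0 1; 0 0 -0.25 0 0 0 1"

```text
t: 9.75
eef_pos: [471.3, 389.1, 48.4]
tool_rot: [-3.14, -0.001, -0.211]
force: [1.5, 0.4, -0.4]
opening: 0.0
grip_force: 0.0
```

jog_arm --steps "0 0.15 0 0 0 0 1; 0 0.25 0 0 0 0 1; 0 0.25 0.1 0 0 0 1; 0 0.25 0.15 0 0 0 1; 0 0.25 0.18 0 0 0 1; 0 0.25 0.2 0 0 0 1; 0 0.25 0.21 0 0 0 1; 0 0.25 0.21 0 0 0 1"

```text
t: 10.55
eef_pos: [464.4, 359.6, 22.2]
tool_rot: [-3.141, 0.0, -0.211]
force: [-0.2, -0.8, 0.7]
opening: 0.2
grip_force: 0.0
```

jog_arm --steps "0 0 0.01 0 0 0 1; 0 0 0.02 0 0 0 1; 0 0 0.03 0 0 0 1; 0 0 0.03 0 0 0 1"

```text
t: 10.95
eef_pos: [464.4, 359.2, 18.7]
tool_rot: [3.142, 0.0, -0.211]
force: [-0.1, 0.1, 0.3]
opening: 0.5
grip_force: 0.0
```

jog_arm --steps "0 0 0.02 0 0 0 1; 0 0 0.04 0 0 0 1; 0 0 0.06 0 0 0 1; 0 0 0.06 0 0 0 1"

```text
t: 11.35
eef_pos: [464.2, 359.0, 11.1]
tool_rot: [3.141, 0.001, -0.211]
force: [-0.5, -0.9, 0.4]
opening: 0.3
grip_force: 0.0
```

jog_arm --steps "0 0 0.02 0 0 0 1; 0 0 0.04 0 0 0 1; 0 0 0.05 0 0 0 1; 0 0 0.05 0 0 0 1"

```text
t: 11.75
eef_pos: [464.3, 359.1, 5.3]
tool_rot: [3.141, 0.0, -0.211]
force: [-1.1, 1.3, -0.1]
opening: 0.3
grip_force: 0.0
```

```bash
python3 - <<'E'
from h import *
from scipy.optimize import least_squares
t=bot.camera_model("top");c2=np.load("c2.npy",allow_pickle=True).item()
c1=dict(c2);c1["extrinsics"]=[[.252,-.934,-.251,580.854],[-.968,-.245,-.061,97.331],[-.005,.259,-.966,493.846],[0,0,0,1]]
f=lambda L,k,u,v:[(u+(x+.5)/k-.5,v+(y+.5)/k-.5) for x,y in L]
box_w=f([(57,56),(718,105),(672,503),(47,460)],5,245,110)
box_t=f([(504,148),(725,108),(757,245),(530,288)],3.8,205,130)
lid_t=f([(120,172),(333,218),(301,362),(80,317)],3.8,205,130)
lid_w=[(243,132),(388,133),(385,224),(244,224)]
def fit(obs,w,l,x0,free):
    def P(p):
        a=p[2];return np.array([[p[0]+x*np.cos(a)-y*np.sin(a),p[1]+x*np.sin(a)+y*np.cos(a),p[3]] for x,y in((w,l),(w,-l),(-w,-l),(-w,l))])
    r=least_squares(lambda p:np.concatenate([(proj(0,P(p),c)-np.array(uv)).ravel() for uv,c in obs]),x0,x_scale=[10,10,.1,10])
    print(r.x.round(2),np.abs(r.fun).mean().round(2))
fit([(box_w,c1)],52,82,[511,80,.18,80],1);fit([(box_t,t)],52,82,[511,80,.18,80],1);fit([(box_w,c1),(box_t,t)],52,82,[511,80,.18,80],1)
fit([(lid_w,c2)],53,83,[472,385,-.2,16],1);fit([(lid_t,t)],53,83,[472,385,-.2,16],1);fit([(lid_w,c2),(lid_t,t)],53,83,[472,385,-.2,16],1)
E
```

```text
[5.1253e+02 8.4700e+01 1.8000e-01 7.4600e+01] 0.22
[5.1731e+02 7.9300e+01 1.9000e-01 5.5960e+01] 0.15
[5.1268e+02 8.4060e+01 1.9000e-01 7.5320e+01] 0.56
[ 4.7139e+02  3.8823e+02 -2.2000e-01  1.2000e+01] 1.14
[ 4.7202e+02  3.8475e+02 -2.1000e-01  1.6740e+01] 0.62
[ 4.7168e+02  3.8777e+02 -2.2000e-01  1.2540e+01] 1.0
```

jog_arm --steps "0 0 0.02 0 0 0 1; 0 0 0.04 0 0 0 1; 0 0 0.06 0 0 0 1; 0 0 0.06 0 0 0 1"

```text
t: 12.15
eef_pos: [464.2, 359.0, -2.0]
tool_rot: [3.141, 0.001, -0.211]
force: [0.9, 0.8, -0.2]
opening: 0.5
grip_force: 0.0
```

jog_arm --steps "0 0 0.01 0 0 0 1; 0 0 0.02 0 0 0 1; 0 0 0.03 0 0 0 1; 0 0 0.03 0 0 0 1"

```text
t: 12.55
eef_pos: [464.5, 359.3, -3.5]
tool_rot: [-3.141, -0.0, -0.211]
force: [-2.4, -1.6, 9.8]
opening: 0.3
grip_force: 4.9
```

jog_arm --steps "0 0 -0.3 0 0 0 1; 0 0 -0.6 0 0 0 0.5; 0 -0.25 -0.6 0 0 0 0.5; 0 -0.25 -0.6 0 0 0 0.5; 0 -0.25 -0.6 0 0 0 0.5; 0 -0.25 -0.6 0 0 0 0.5; 0 -0.25 -0.6 0 0 0 0.5; 0 -0.25 -0.6 0 0 0 0.5"

```text
t: 13.35
eef_pos: [470.7, 387.6, 66.3]
tool_rot: [3.14, 0.0, -0.212]
force: [-0.5, 0.9, 0.3]
opening: 46.0
grip_force: 0.0
```

jog_arm --steps "0 0 0.2 0 0 0 0.5; 0 0 0.35 0 0 0 0.5; 0 0 0.45 0 0 0 0.5; 0 0 0.52 0 0 0 0.5; 0 0 0.56 0 0 0 0.5; 0 0 0.56 0 0 0 0.5; 0 0 0.56 0 0 0 0.5"

```text
t: 14.05
eef_pos: [471.1, 388.9, 0.1]
tool_rot: [-3.141, -0.001, -0.211]
force: [0.1, -0.3, -0.4]
opening: 46.3
grip_force: 0.0
```

jog_arm --steps "0 0 0 0 0 0 1; 0 0 0 0 0 0 1; 0 0 0 0 0 0 1; 0 0 0 0 0 0 1; 0 0 0 0 0 0 1; 0 0 0 0 0 0 1; 0 0 0 0 0 0 1"

```text
t: 14.75
eef_pos: [470.8, 388.7, -0.2]
tool_rot: [-3.141, -0.0, -0.211]
force: [-0.1, -0.1, 1.3]
opening: 13.9
grip_force: 30.0
```

jog_arm --steps "0 0 -0.1 0 0 0 1; 0 0 -0.4 0 0 0 1; 0 0 -0.8 0 0 0 1; 0 0 -1 0 0 0 1"

```text
t: 15.15
eef_pos: [471.8, 389.6, 123.5]
tool_rot: [-3.138, -0.003, -0.211]
force: [0.5, 1.4, -3.7]
opening: 13.1
grip_force: 30.0
```

jog_arm --steps "0 0.1 -0.4 0 0 0 1; 0.02 0.4 -0.7 0 0 0 1; 0.05 0.7 -1 0 0 0 1; 0.05 0.8 -1 0 0 0 1"

```text
t: 15.55
eef_pos: [459.1, 290.2, 244.6]
tool_rot: [-3.138, -0.008, -0.216]
force: [0.4, -0.1, -3.5]
opening: 14.1
grip_force: 30.0
```

jog_arm --steps "0.02 0.3 -0.2 0 0 0 1; 0.05 0.6 -0.4 0 0 0 1; 0.05 0.85 -0.5 0 0 0 1"

```text
t: 15.85
eef_pos: [440.7, 190.5, 300.3]
tool_rot: [3.141, -0.001, -0.212]
force: [0.4, -0.5, -3.7]
opening: 13.8
grip_force: 30.0
```

jog_arm --steps "0.02 0.3 0 0 0 -0.02 1; 0.04 0.6 0 0 0 -0.04 1; 0.04 0.8 0 0 0 -0.055 1; 0.04 0.82 0 0 0 -0.063 1; 0.04 0.82 0 0 0 -0.063 1; 0.04 0.82 0 0 0 -0.063 1"

```text
t: 16.45
eef_pos: [424.3, 95.9, 298.9]
tool_rot: [-3.141, 0.002, 0.185]
force: [-0.3, 0.8, -3.3]
opening: 14.1
grip_force: 30.0
```

```bash
python3 - <<'E'
from h import *
c=bot.camera_model("wrist"); im=bot.snapshot("wrist")
np.save("c3.npy",c,allow_pickle=True)
cv2.imwrite("pics/w3f.png",im[:,:,::-1])
o=bot.observe();print(o["t"],o["eef_pos"],o["tool_rot"],o["force"],o["opening"])
a=np.radians(10.5)
P=[[513+x*np.cos(a)-y*np.sin(a),81+x*np.sin(a)+y*np.cos(a),80] for x,y in((52,82),(52,-82),(-52,-82),(-52,82))]
pp=proj("wrist",P,c);print(pp.round(1))
u0,u1=int(pp[:,0].min())-20,int(pp[:,0].max())+20
s=780/(u1-u0);print(u0,s)
cv2.imwrite("pics/w3.png",cv2.resize(im[0:int(560/s),max(u0,0):u1,::-1],None,fx=s,fy=s,interpolation=cv2.INTER_LINEAR))
E
```

```text
16.5 [424.54267326  96.13378094 299.0305188 ] [-3.14102671e+00  1.25560935e-03  1.85762899e-01] [ 0.32986777  0.00533741 -4.00520637] 13.858747720096934
[[277.   52.1]
 [421.9  52.6]
 [414.8 145.2]
 [279.7 144.7]]
256 4.216216216216216
```

View pics/w3.png

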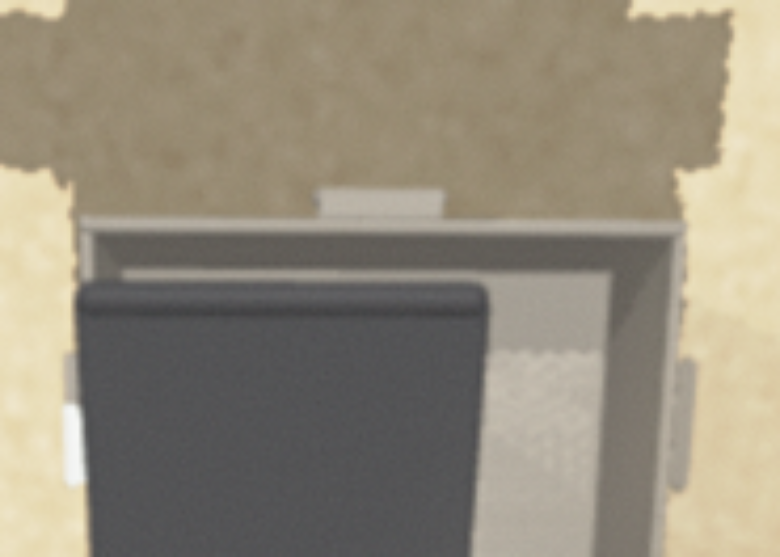

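The crop shows the far rim corners at full-image (274.8,50.9) and (417.6,52.3), with the lid's back clip in front of the mouth. That puts the box centre near (512.8, 84.8), yaw about 10.2°.

jog_arm --steps "0.2 0.05 0.1 0 0 0.0012 1; 0.45 0.15 0.3 0 0 0.0012 1; 0.65 0.2 0.6 0 0 0.0012 1; 0.7 0.228 0.9 0 0 0.0012 1; 0.7 0.228 1 0 0 0.0012 1; 0.7 0.228 1 0 0 0.0012 1"

```text
t: 17.1
eef_pos: [510.8, 84.4, 176.6]
tool_rot: [-3.141, 0.007, 0.178]
force: [0.1, 0.6, -4.0]
opening: 13.6
grip_force: 30.0
```

jog_arm --steps "0 0 0.2 0 0 0 1; 0 0 0.4 0 0 0 1; 0 0 0.55 0 0 0 1; 0 0 0.6 0 0 0 1; 0 0 0.6 0 0 0 1; 0 0 0.6 0 0 0 1"

```text
t: 17.7
eef_pos: [513.9, 84.4, 108.9]
tool_rot: [-3.141, -0.003, 0.178]
force: [0.2, -0.8, -4.2]
opening: 14.0
grip_force: 30.0
```

```bash
python3 - <<'E'
from h import *
o=bot.observe();print(o["t"],o["eef_pos"],o["tool_rot"],o["force"])
print(shift([512.3,84.7,85],[np.pi,0,.178]))
E
```

```text
17.7 [513.88226224  84.40932634 108.88927775] [-3.14132349e+00 -2.93626826e-03  1.77701631e-01] [ 0.16772282 -0.83806549 -4.20860435]
(array([-0.0131, -0.0047,  0.199 ]), array([-0.    , -0.0005, -0.    ]))
```

jog_arm --steps "0 -0.003 0.08 0 0 0 1; 0 -0.003 0.15 0 0 0 1; 0 -0.003 0.2 0 0 0 1; 0 -0.003 0.22 0 0 0 1; 0 -0.003 0.24 0 0 0 1; 0 -0.003 0.25 0 0 0 1; 0 -0.003 0.25 0 0 0 1"

```text
t: 18.4
eef_pos: [512.6, 84.1, 77.5]
tool_rot: [-3.142, 0.0, 0.177]
force: [-0.0, 0.5, -4.0]
opening: 13.7
grip_force: 30.0
```

jog_arm --steps "0 0 0.015 0 0 0 1; 0 0 0.03 0 0 0 1; 0 0 0.035 0 0 0 1; 0 0 0.035 0 0 0 1"

```text
t: 18.8
eef_pos: [512.5, 84.1, 73.3]
tool_rot: [-3.142, 0.0, 0.177]
force: [-0.3, -0.6, -3.1]
opening: 13.2
grip_force: 30.0
```

jog_arm --steps "0 0 0.01 0 0 0 1; 0 0 0.02 0 0 0 1; 0 0 0.03 0 0 0 1; 0 0 0.03 0 0 0 1"

```text
t: 19.2
eef_pos: [512.6, 84.1, 69.7]
tool_rot: [-3.142, -0.0, 0.177]
force: [-0.6, -0.4, -3.6]
opening: 13.7
grip_force: 30.0
```

jog_arm --steps "0 0 0.005 0 0 0 1; 0 0 0.01 0 0 0 1; 0 0 0.015 0 0 0 1; 0 0 0.015 0 0 0 1"

```text
t: 19.6
eef_pos: [512.6, 84.1, 69.6]
tool_rot: [3.141, -0.001, 0.177]
force: [-2.8, -0.3, 8.3]
opening: 13.8
grip_force: 30.0
```

The lid is seated at TCP z 69.6, exactly 70 mm above its pick height. I'll release it and go to the front clip with the fingers shut.

jog_arm --steps "0 0 -0.015 0 0 0 0.5; 0 0 -0.015 0 0 0 0.5; 0 0 -0.015 0 0 0 0.5; 0 0 -0.015 0 0 0 0.5; 0 0 -0.2 0 0 0 0.5; 0 0 -0.5 0 0 0 0.5; 0 0 -0.6 0 0 0 0.8"

```text
t: 20.3
eef_pos: [514.6, 84.6, 142.6]
tool_rot: [-3.141, -0.005, 0.177]
force: [-0.3, 0.6, 0.2]
opening: 42.0
grip_force: 0.0
```

jog_arm --steps "-0.3 0 0 0 0 0 1; -0.6 0 0.05 0 0 0 1; -0.71 0 0.2 0 0 0 1; -0.71 0 0.32 0 0 0 1; -0.71 0 0.38 0 0 0 1; -0.71 0 0.38 0 0 0 1"

```text
t: 20.9
eef_pos: [428.3, 69.0, 93.5]
tool_rot: [-3.142, 0.002, 0.177]
force: [-0.2, 0.3, 0.2]
opening: 0.8
grip_force: 0.0
```

```bash
python3 - <<'E'
from h import *
s=bot.snapshot("scene");cv2.imwrite("pics/s2.png",s[:,:,::-1])
for t in("lid","clip_front","clip_back","clip_left","clip_right"):print(t,[(x["conf"],x["position"]) for x in bot.boxes_of(t,"scene")][:3])
o=bot.observe();print(o["t"],o["eef_pos"],o["tool_rot"],o["force"],o["opening"],o["q"])
E
```

```text
lid [(0.91, [515.5, 81.7, 87.6]), (0.52, [178.4, 344.7, 41.6])]
clip_front []
clip_back [(0.74, [586.8, 97.6, 90.2])]
clip_left [(0.55, [495.6, 188.9, 93.1])]
clip_right [(0.53, [530.6, -17.0, 87.6]), (0.19, [514.8, 76.9, 87.6])]
21.2 [429.3479039   69.2158425   94.79251608] [-3.14150464e+00 -1.26431675e-03  1.77237764e-01] [ 0.54829819 -0.08736844 -0.12614249] 0.14625588994910044 [-0.11607666  0.45350183 -0.13020004  2.13912678  0.10835962  0.553661
 -1.7189999 ]
```

jog_arm --steps "0 0 0.1 0 0 0 1; 0 0 0.18 0 0 0 1; -0.01 0 0.25 0 0 0 1; -0.015 0 0.31 0 0 0 1; -0.01 0 0.35 0 0 0 1; -0.01 0 0.35 0 0 0 1"

```text
t: 21.8
eef_pos: [427.1, 68.8, 51.7]
tool_rot: [-3.142, 0.001, 0.177]
force: [0.5, -0.2, -0.0]
opening: 0.3
grip_force: 0.0
```

jog_arm --steps "0 0 0.03 0 0 0 1; 0.01 0 0.06 0 0 0 1; 0.01 0 0.09 0 0 0 1; 0.01 0 0.09 0 0 0 1"

```text
t: 22.2
eef_pos: [428.5, 69.0, 41.2]
tool_rot: [-3.142, 0.001, 0.177]
force: [-0.6, -0.6, 0.9]
opening: 0.6
grip_force: 0.1
```

jog_arm --steps "0.012 0 0.018 0 0 0 1; 0.025 0 0.035 0 0 0 1; 0.025 0 0.035 0 0 0 1"

```text
t: 22.5
eef_pos: [431.6, 69.6, 37.2]
tool_rot: [-3.142, 0.0, 0.177]
force: [-1.4, -0.8, 0.4]
opening: 0.3
grip_force: 0.4
```

jog_arm --steps "0.015 0 0.009 0 0 0 1; 0.025 0 0.017 0 0 0 1; 0.025 0 0.017 0 0 0 1"

```text
t: 22.8
eef_pos: [431.8, 69.5, 35.0]
tool_rot: [3.141, 0.006, 0.177]
force: [-4.8, -0.5, 4.0]
opening: 0.3
grip_force: 3.0
```

jog_arm --steps "0.008 0 0.005 0 0 0 1; 0.008 0 0.005 0 0 0 1"

```text
t: 23.0
eef_pos: [431.9, 69.5, 34.3]
tool_rot: [3.141, 0.007, 0.177]
force: [-5.0, -0.7, 3.0]
opening: 0.3
grip_force: 3.3
```

jog_arm --steps "0.008 0 0.005 0 0 0 1; 0.008 0 0.005 0 0 0 1"

```text
t: 23.2
eef_pos: [433.8, 69.8, 33.5]
tool_rot: [3.141, 0.005, 0.177]
force: [-4.0, -0.1, -1.5]
opening: 0.9
grip_force: 1.7
```

jog_arm --steps "0.008 0 0.005 0 0 0 1; 0.008 0 0.005 0 0 0 1"

```text
t: 23.4
eef_pos: [438.2, 70.8, 33.4]
tool_rot: [-3.141, -0.001, 0.177]
force: [-2.2, -1.5, -0.9]
opening: 0.4
grip_force: 1.0
```

jog_arm --steps "0.008 0 0.005 0 0 0 1; 0.008 0 0.005 0 0 0 1"

```text
t: 23.6
eef_pos: [438.3, 70.8, 33.0]
tool_rot: [3.142, 0.001, 0.177]
force: [-3.2, -1.1, 0.9]
opening: 0.2
grip_force: 1.8
```

jog_arm --steps "0.008 0 0.005 0 0 0 1; 0.008 0 0.005 0 0 0 1"

```text
t: 23.8
eef_pos: [438.2, 70.7, 32.3]
tool_rot: [3.141, 0.002, 0.177]
force: [-5.7, -0.8, 3.3]
opening: 0.3
grip_force: 2.6
```

jog_arm --steps "0.01 0 0.008 0 0 0 1; 0.01 0 0.008 0 0 0 1"

```text
t: 24.0
eef_pos: [438.1, 70.6, 31.1]
tool_rot: [3.141, 0.005, 0.177]
force: [-6.4, -1.0, 2.9]
opening: 0.5
grip_force: 3.3
```

jog_arm --steps "0.01 0 0.008 0 0 0 1; 0.01 0 0.008 0 0 0 1"

```text
t: 24.2
eef_pos: [438.0, 70.6, 30.0]
tool_rot: [3.141, 0.008, 0.177]
force: [-8.2, -1.8, 4.2]
opening: 0.5
grip_force: 4.0
```

jog_arm --steps "-0.1 0 0 0 0 0 1; -0.12 0 -0.3 0 0 0 1; -0.12 0 -0.7 0 0 0 1; 0.2 0 -1 0 0 0 1; 0.2 0 -1 0 0 0 1"

```text
t: 24.7
eef_pos: [476.2, 78.0, 156.5]
tool_rot: [-3.14, -0.023, 0.177]
force: [1.5, 0.5, -0.3]
opening: 0.4
grip_force: 0.0
```

```bash
python3 - <<'E'
from h import *
bot.snapshot("top")
for t in("lid","clip_front","clip_back","clip_left","clip_right"):print(t,[(x["conf"],x["position"]) for x in bot.boxes_of(t,"top")][:3])
o=bot.observe();print(o["t"],o["eef_pos"],o["tool_rot"],o["force"])
print(shift([513.1+95*.984,84.2+95*.177,130]))
E
```

```text
lid [(0.89, [234.6, 402.0, 36.9]), (0.76, [491.6, 115.6, 87.4])]
clip_front [(0.49, [220.5, 454.6, 39.3]), (0.45, [450.5, 75.7, 78.6])]
clip_back [(0.68, [586.5, 103.6, 96.1]), (0.55, [242.5, 342.6, 38.5])]
clip_left [(0.81, [494.7, 191.1, 92.0]), (0.4, [728.6, 278.5, 45.3])]
clip_right [(0.56, [140.6, 386.3, 38.8])]
25.0 [464.03882346  75.38668332 149.15366521] [-3.14159004e+00  2.72894729e-03  1.77421633e-01] [ 0.07468992 -0.54020664 -0.35410846]
(array([ 1.2073e+00, -6.0000e-04,  1.5630e-01]), array([0., 0., 0.]))
```

jog_arm --steps "0.35 0 0 0 0 0 1; 0.7 0 0 0 0 0 1; 0.7 0 0 0 0 0 1"

```text
t: 25.3
eef_pos: [552.1, 91.3, 149.0]
tool_rot: [-3.141, -0.003, 0.177]
force: [-0.1, -0.2, -0.1]
opening: 0.4
grip_force: 0.0
```

jog_arm --steps "0.3 0 0 0 0 0 1; 0.495 0 0.1 0 0 0 1; 0.495 0 0.3 0 0 0 1; 0.495 0 0.4 0 0 0 1; 0.495 0 0.45 0 0 0 1; 0.495 0 0.45 0 0 0 1"

```text
t: 25.9
eef_pos: [605.0, 100.7, 95.4]
tool_rot: [3.142, 0.003, 0.177]
force: [-0.7, -0.0, 0.9]
opening: 0.4
grip_force: 0.0
```

jog_arm --steps "0 0 0.1 0 0 0 1; 0 0 0.18 0 0 0 1; 0.005 0 0.25 0 0 0 1; 0.01 0 0.31 0 0 0 1; 0.01 0 0.35 0 0 0 1; 0.01 0 0.35 0 0 0 1"

```text
t: 26.5
eef_pos: [607.2, 101.0, 53.6]
tool_rot: [-3.142, 0.001, 0.177]
force: [0.8, -0.2, -0.2]
opening: 0.5
grip_force: 0.0
```

jog_arm --steps "-0.015 0 0.03 0 0 0 1; -0.033 0 0.06 0 0 0 1; -0.05 0 0.085 0 0 0 1; -0.065 0 0.104 0 0 0 1; -0.065 0 0.104 0 0 0 1"

```text
t: 27.0
eef_pos: [599.5, 99.7, 41.6]
tool_rot: [-3.142, 0.001, 0.177]
force: [-0.2, -0.4, 0.5]
opening: 0.3
grip_force: 0.1
```

jog_arm --steps "-0.01 0 0.01 0 0 0 1; -0.02 0 0.02 0 0 0 1; -0.02 0 0.02 0 0 0 1"

```text
t: 27.3
eef_pos: [597.4, 99.3, 39.5]
tool_rot: [-3.142, 0.0, 0.177]
force: [-0.2, 0.8, 0.3]
opening: 0.7
grip_force: 0.2
```

jog_arm --steps "-0.01 0 0.009 0 0 0 1; -0.02 0 0.018 0 0 0 1; -0.02 0 0.018 0 0 0 1"

```text
t: 27.6
eef_pos: [595.0, 98.8, 37.3]
tool_rot: [-3.142, 0.0, 0.177]
force: [0.5, -0.3, 0.3]
opening: 0.7
grip_force: 0.2
```

jog_arm --steps "-0.012 0 0.009 0 0 0 1; -0.012 0 0.009 0 0 0 1"

```text
t: 27.8
eef_pos: [593.7, 98.6, 36.2]
tool_rot: [-3.142, 0.0, 0.177]
force: [0.3, 0.1, 0.9]
opening: 0.2
grip_force: 0.3
```

jog_arm --steps "-0.012 0 0.009 0 0 0 1; -0.012 0 0.009 0 0 0 1"

```text
t: 28.0
eef_pos: [593.1, 98.5, 35.5]
tool_rot: [-3.141, -0.002, 0.177]
force: [2.0, 0.1, 0.1]
opening: 0.7
grip_force: 0.8
```

jog_arm --steps "-0.012 0 0.007 0 0 0 1; -0.012 0 0.007 0 0 0 1"

```text
t: 28.2
eef_pos: [592.8, 98.5, 35.2]
tool_rot: [-3.141, -0.004, 0.177]
force: [3.4, 1.1, 2.0]
opening: 0.4
grip_force: 2.0
```

jog_arm --steps "-0.01 0 0.006 0 0 0 1; -0.01 0 0.006 0 0 0 1"

```text
t: 28.4
eef_pos: [592.6, 98.5, 34.9]
tool_rot: [-3.141, -0.006, 0.177]
force: [4.5, 0.3, 4.0]
opening: 0.7
grip_force: 3.0
```

jog_arm --steps "-0.008 0 0.006 0 0 0 1; -0.008 0 0.006 0 0 0 1"

```text
t: 28.6
eef_pos: [592.4, 98.5, 34.4]
tool_rot: [-3.141, -0.008, 0.177]
force: [5.9, 1.4, 4.6]
opening: 0.2
grip_force: 3.4
```

jog_arm --steps "-0.008 0 0.006 0 0 0 1; -0.008 0 0.006 0 0 0 1"

```text
t: 28.8
eef_pos: [586.9, 97.5, 32.0]
tool_rot: [-3.142, 0.002, 0.177]
force: [0.9, 0.5, -0.5]
opening: 0.8
grip_force: 0.5
```

jog_arm --steps "-0.008 0 0.006 0 0 0 1; -0.008 0 0.006 0 0 0 1"

```text
t: 29.0
eef_pos: [586.5, 97.4, 31.1]
tool_rot: [-3.142, 0.001, 0.177]
force: [3.0, 0.5, 0.3]
opening: 0.6
grip_force: 1.4
```

jog_arm --steps "-0.012 0 0.004 0 0 0 1; -0.012 0 0.004 0 0 0 1"

```text
t: 29.2
eef_pos: [586.5, 97.4, 31.2]
tool_rot: [-3.141, -0.002, 0.177]
force: [4.0, 1.1, 2.0]
opening: 0.3
grip_force: 2.3
```

jog_arm --steps "-0.012 0 0.004 0 0 0 1; -0.012 0 0.004 0 0 0 1"

```text
t: 29.4
eef_pos: [586.5, 97.4, 31.2]
tool_rot: [-3.141, -0.005, 0.177]
force: [5.9, -0.0, 2.0]
opening: 0.6
grip_force: 3.0
```

jog_arm --steps "0.12 0 0 0 0 0 1; 0.15 0 -0.3 0 0 0 1; 0.15 0 -0.7 0 0 0 1; 0.15 0 -1 0 0 0 1; 0.15 0 -1 0 0 0 1"

```text
t: 29.9
eef_pos: [602.7, 100.4, 155.0]
tool_rot: [-3.141, -0.005, 0.177]
force: [0.4, -0.4, 0.2]
opening: 0.6
grip_force: 0.0
```

```bash
python3 - <<'E'
from h import *
bot.snapshot("top")
for t in("clip_front","clip_back"):print(t,[(x["conf"],x["position"]) for x in bot.boxes_of(t,"top")][:3])
o=bot.observe();print(o["t"],o["eef_pos"],o["tool_rot"],o["force"],o["q"])
Y=np.array([-.177,.984]);C=np.array([513.1,84.2])
for s in(1,-1): print(shift([*(C+s*122*Y),150],[np.pi,0,.177+np.pi/2]))
E
```

```text
clip_front [(0.61, [449.1, 73.7, 75.8]), (0.52, [221.9, 459.9, 37.2])]
clip_back [(0.55, [570.5, 93.2, 85.0])]
30.05 [599.04998244  99.40121231 148.84881928] [3.1412317  0.00641924 0.17730231] [-0.14057849  0.3273771  -0.36395124] [-0.1161017   0.60335914 -0.13848111  1.60853004  0.09696115  0.94287917
 -1.68144245]
(array([-0.7281, -1.0181, -0.0053]), array([-0.0008,  0.0008, -0.25  ]))
(array([-0.7267,  1.0148, -0.0046]), array([-0.0008,  0.0008, -0.25  ]))
```

jog_arm --steps "-0.05 -0.2 0 0 0 -0.022 1; -0.15 -0.4 0 0 0 -0.045 1; -0.3 -0.5 0 0 0 -0.068 1; -0.3 -0.5 0 0 0 -0.091 1; -0.3 -0.5 0 0 0 -0.114 1; -0.3 -0.5 0 0 0 -0.125 1"

```text
t: 30.65
eef_pos: [553.1, 151.9, 147.9]
tool_rot: [-3.137, 0.006, 0.967]
force: [0.2, -0.7, 1.0]
opening: 0.8
grip_force: 0.0
```

jog_arm --steps "0.02 -0.2 0 0 0 -0.022 1; 0.05 -0.4 0 0 0 -0.045 1; 0.073 -0.678 0 0 0 -0.068 1; 0.073 -0.678 0 0 0 -0.091 1; 0.073 -0.678 0 0 0 -0.114 1; 0.073 -0.678 0 0 0 -0.125 1; 0.073 -0.678 0 0 0 -0.125 1"

```text
t: 31.35
eef_pos: [491.9, 205.2, 148.2]
tool_rot: [-3.135, 0.001, 1.748]
force: [0.8, 0.9, 0.0]
opening: 0.3
grip_force: 0.0
```

```bash
python3 - <<'E'
from h import *
o=bot.observe();print(o["t"],o["eef_pos"],o["tool_rot"],o["q"])
Y=np.array([-.177,.984]);C=np.array([513.1,84.2])
print(shift([*(C+123.5*Y),95],[np.pi,0,.177+np.pi/2]))
E
```

```text
31.35 [491.92668132 205.19285563 148.23621801] [-3.13513017e+00  1.32494567e-03  1.74834356e+00] [-0.05259993  0.5550767  -0.58588593  1.81007205  0.38026039  0.89777527
 -0.63472939]
(array([ 0.006 , -0.002 ,  0.4436]), array([-0.001 ,  0.0002,  0.0001]))
```

jog_arm --steps "0.006 0.065 0.15 0 0 0 1; 0.006 0.065 0.35 0 0 0 1; 0.006 0.065 0.44 0 0 0 1; 0.006 0.065 0.55 0 0 0 1; 0.01 0.065 0.65 0 0 0 1; 0.015 0.065 0.72 0 0 0 1; 0.015 0.065 0.79 0 0 0 1; 0.015 0.065 0.79 0 0 0 1"

```text
t: 32.15
eef_pos: [501.0, 209.5, 54.9]
tool_rot: [-3.14, 0.0, 1.748]
force: [0.3, 0.2, 0.3]
opening: 0.4
grip_force: 0.0
```

jog_arm --steps "-0.015 0 0.03 0 0 0 1; -0.033 0 0.06 0 0 0 1; -0.05 0 0.085 0 0 0 1; -0.065 0 0.104 0 0 0 1; -0.065 0 0.104 0 0 0 1"

```text
t: 32.65
eef_pos: [502.9, 201.5, 43.0]
tool_rot: [-3.141, 0.0, 1.748]
force: [-0.0, -0.0, -0.0]
opening: 0.9
grip_force: 0.2
```

jog_arm --steps "-0.01 0 0.01 0 0 0 1; -0.02 0 0.02 0 0 0 1; -0.02 0 0.02 0 0 0 1"

```text
t: 32.95
eef_pos: [503.4, 199.3, 40.8]
tool_rot: [-3.142, 0.0, 1.748]
force: [0.3, 0.4, -0.4]
opening: 0.8
grip_force: 0.2
```

jog_arm --steps "-0.015 0 0.016 0 0 0 1; -0.015 0 0.016 0 0 0 1"

```text
t: 33.15
eef_pos: [503.7, 197.6, 38.8]
tool_rot: [3.142, 0.0, 1.748]
force: [0.5, 0.4, -0.9]
opening: 0.7
grip_force: 0.2
```

jog_arm --steps "-0.012 0 0.012 0 0 0 1; -0.012 0 0.012 0 0 0 1"

```text
t: 33.35
eef_pos: [503.9, 196.2, 37.3]
tool_rot: [-3.142, -0.0, 1.748]
force: [-1.1, -0.1, 0.0]
opening: 0.6
grip_force: 0.3
```

jog_arm --steps "-0.012 0 0.01 0 0 0 1; -0.012 0 0.01 0 0 0 1"

```text
t: 33.55
eef_pos: [504.1, 194.8, 36.2]
tool_rot: [-3.141, 0.0, 1.748]
force: [0.2, 1.2, 0.4]
opening: 0.6
grip_force: 0.3
```

jog_arm --steps "-0.01 0 0.007 0 0 0 1; -0.01 0 0.007 0 0 0 1"

```text
t: 33.75
eef_pos: [504.3, 194.0, 35.5]
tool_rot: [3.142, -0.0, 1.748]
force: [-0.5, 1.4, -0.3]
opening: 0.3
grip_force: 0.6
```

Contact is starting. I'll continue in about 1 mm steps.

jog_arm --steps "-0.01 0 0.006 0 0 0 1; -0.01 0 0.006 0 0 0 1"

```text
t: 33.95
eef_pos: [504.4, 193.8, 35.0]
tool_rot: [3.141, -0.002, 1.749]
force: [-0.6, 2.5, 2.5]
opening: 0.6
grip_force: 1.6
```

jog_arm --steps "-0.01 0 0.006 0 0 0 1; -0.01 0 0.006 0 0 0 1"

```text
t: 34.15
eef_pos: [504.6, 193.5, 34.5]
tool_rot: [3.14, -0.003, 1.749]
force: [-1.2, 5.3, 4.0]
opening: 0.3
grip_force: 2.8
```

jog_arm --steps "-0.01 0 0.006 0 0 0 1; -0.01 0 0.006 0 0 0 1"

```text
t: 34.35
eef_pos: [504.8, 193.1, 33.9]
tool_rot: [3.14, -0.004, 1.75]
force: [-2.0, 6.0, 3.6]
opening: 0.3
grip_force: 3.2
```

jog_arm --steps "-0.009 0 0.006 0 0 0 1; -0.009 0 0.006 0 0 0 1"

```text
t: 34.55
eef_pos: [505.3, 189.1, 32.5]
tool_rot: [3.141, 0.0, 1.749]
force: [-0.0, 0.8, -1.2]
opening: 1.1
grip_force: 0.6
```

jog_arm --steps "-0.009 0 0.005 0 0 0 1; -0.009 0 0.005 0 0 0 1"

```text
t: 34.75
eef_pos: [505.4, 187.9, 31.8]
tool_rot: [-3.141, 0.0, 1.748]
force: [-0.4, 2.5, 1.4]
opening: 0.6
grip_force: 1.5
```

jog_arm --steps "-0.009 0 0.004 0 0 0 1; -0.009 0 0.004 0 0 0 1"

```text
t: 34.95
eef_pos: [505.4, 187.9, 31.6]
tool_rot: [3.141, -0.001, 1.748]
force: [-1.2, 3.9, 1.6]
opening: 0.5
grip_force: 2.3
```

jog_arm --steps "-0.012 0 0.004 0 0 0 1; -0.012 0 0.004 0 0 0 1"

```text
t: 35.15
eef_pos: [505.5, 187.9, 31.4]
tool_rot: [3.14, -0.003, 1.749]
force: [-2.0, 6.7, 3.0]
opening: 0.5
grip_force: 3.2
```

jog_arm --steps "0.12 0 0 0 0 0 1; 0.15 0 -0.3 0 0 0 1; 0.15 0 -0.7 0 0 0 1; 0.15 0 -1 0 0 0 1; 0.15 0 -1 0 0 0 1"

```text
t: 35.65
eef_pos: [505.5, 203.6, 155.4]
tool_rot: [3.133, 0.001, 1.747]
force: [0.9, 0.9, 0.1]
opening: 0.2
grip_force: 0.0
```

jog_arm --steps "-0.3 -0.03 0 0 0 0 1; -0.7 -0.065 0 0 0 0 1; -0.7 -0.065 0 0 0 0 1"

```text
t: 35.95
eef_pos: [509.7, 107.9, 148.6]
tool_rot: [-3.135, 0.01, 1.734]
force: [-0.3, -0.6, -0.4]
opening: 0.3
grip_force: 0.0
```

jog_arm --steps "-0.35 0 0 0 0 0 1; -0.7 0 0 0 0 0 1; -0.7 0 0 0 0 0 1"

```text
t: 36.25
eef_pos: [524.2, 26.9, 148.7]
tool_rot: [-3.136, 0.007, 1.735]
force: [0.5, -0.4, -0.7]
opening: 0.3
grip_force: 0.0
```

jog_arm --steps "-0.35 0 0 0 0 0 1; -0.62 0 0 0 0 0 1; -0.62 0 0 0 0 0 1"

```text
t: 36.55
eef_pos: [536.9, -43.8, 149.0]
tool_rot: [-3.136, 0.005, 1.738]
force: [-0.7, -0.3, 0.6]
opening: 0.1
grip_force: 0.0
```

```bash
python3 - <<'E'
from h import *
s=bot.snapshot("scene");cv2.imwrite("pics/s3.png",s[:,:,::-1])
for t in("lid","clip_front","clip_left","clip_back","clip_right"):print(t,[(x["conf"],x["position"]) for x in bot.boxes_of(t,"scene")][:3])
o=bot.observe();print(o["t"],o["eef_pos"],o["tool_rot"],o["q"])
Y=np.array([-.177,.984]);C=np.array([513.1,84.2])
print(shift([*(C-123.5*Y),95],[np.pi,0,.177+np.pi/2]))
E
```

```text
lid [(0.82, [476.1, 61.0, 85.5]), (0.69, [237.7, 391.2, 37.4])]
clip_front [(0.37, [449.6, 76.6, 88.4])]
clip_left [(0.42, [320.5, 407.4, 36.1])]
clip_back [(0.44, [238.3, 338.6, 23.3])]
clip_right [(0.5, [143.7, 377.0, 38.0])]
36.85 [537.21695057 -34.79348342 150.89975247] [-3.14102868e+00 -6.40557048e-04  1.75102431e+00] [ 0.41426008  0.5590399  -0.59881706  1.79768373  0.38897034  0.90559772
 -0.17794348]
(array([-0.0177, -0.022 ,  0.4658]), array([-0.0001, -0.0001,  0.0005]))
```

jog_arm --steps "-0.018 -0.02 0.15 0 0 0 1; -0.018 -0.02 0.35 0 0 0 1; -0.018 -0.02 0.46 0 0 0 1; -0.018 -0.02 0.56 0 0 0 1; -0.022 -0.02 0.66 0 0 0 1; -0.027 -0.02 0.74 0 0 0 1; -0.027 -0.02 0.81 0 0 0 1; -0.027 -0.02 0.81 0 0 0 1"

```text
t: 37.65
eef_pos: [535.3, -40.3, 52.9]
tool_rot: [-3.14, -0.0, 1.748]
force: [-0.0, -0.4, 0.6]
opening: 0.5
grip_force: 0.0
```

jog_arm --steps "0.015 0 0.03 0 0 0 1; 0.033 0 0.06 0 0 0 1; 0.05 0 0.085 0 0 0 1; 0.065 0 0.104 0 0 0 1; 0.065 0 0.104 0 0 0 1"

```text
t: 38.15
eef_pos: [534.4, -32.1, 41.2]
tool_rot: [-3.142, -0.0, 1.749]
force: [0.3, 0.5, -0.9]
opening: 0.4
grip_force: 0.1
```

jog_arm --steps "0.01 0 0.01 0 0 0 1; 0.02 0 0.02 0 0 0 1; 0.02 0 0.02 0 0 0 1"

```text
t: 38.45
eef_pos: [534.0, -29.8, 38.9]
tool_rot: [3.142, -0.0, 1.748]
force: [-1.3, -1.2, -0.3]
opening: 0.8
grip_force: 0.1
```

jog_arm --steps "0.016 0 0.015 0 0 0 1; 0.016 0 0.015 0 0 0 1"

```text
t: 38.65
eef_pos: [533.7, -28.0, 37.0]
tool_rot: [3.142, -0.0, 1.748]
force: [0.2, -1.1, -0.2]
opening: 0.4
grip_force: 0.2
```

jog_arm --steps "0.012 0 0.009 0 0 0 1; 0.012 0 0.009 0 0 0 1"

```text
t: 38.85
eef_pos: [533.5, -26.7, 36.0]
tool_rot: [3.142, -0.0, 1.748]
force: [-0.1, 0.4, 1.2]
opening: 0.4
grip_force: 0.2
```

jog_arm --steps "0.012 0 0.008 0 0 0 1; 0.012 0 0.008 0 0 0 1"

```text
t: 39.05
eef_pos: [533.3, -25.5, 35.1]
tool_rot: [3.142, 0.0, 1.748]
force: [0.3, -0.8, 0.9]
opening: 0.7
grip_force: 0.6
```

jog_arm --steps "0.01 0 0.006 0 0 0 1; 0.01 0 0.006 0 0 0 1"

```text
t: 39.25
eef_pos: [533.3, -25.3, 34.6]
tool_rot: [3.141, 0.002, 1.747]
force: [0.1, -3.8, 2.8]
opening: -0.1
grip_force: 1.8
```

jog_arm --steps "0.01 0 0.006 0 0 0 1; 0.01 0 0.006 0 0 0 1"

```text
t: 39.45
eef_pos: [533.2, -24.8, 34.0]
tool_rot: [3.141, 0.002, 1.747]
force: [0.4, -5.5, 3.6]
opening: 0.6
grip_force: 2.9
```

jog_arm --steps "0.01 0 0.006 0 0 0 1; 0.01 0 0.006 0 0 0 1"

```text
t: 39.65
eef_pos: [532.6, -22.1, 32.7]
tool_rot: [3.141, -0.0, 1.748]
force: [0.9, -2.5, -0.9]
opening: 0.4
grip_force: 1.3
```

jog_arm --steps "0.009 0 0.005 0 0 0 1; 0.009 0 0.005 0 0 0 1"

```text
t: 39.85
eef_pos: [531.8, -19.4, 32.0]
tool_rot: [-3.141, -0.002, 1.749]
force: [0.8, -1.0, 0.1]
opening: 0.5
grip_force: 0.4
```

jog_arm --steps "0.009 0 0.005 0 0 0 1; 0.009 0 0.005 0 0 0 1"

```text
t: 40.05
eef_pos: [531.8, -19.0, 31.6]
tool_rot: [-3.141, -0.001, 1.749]
force: [0.5, -1.0, -0.1]
opening: 0.3
grip_force: 0.4
```

jog_arm --steps "0.012 0 0.004 0 0 0 1; 0.012 0 0.004 0 0 0 1"

```text
t: 40.25
eef_pos: [531.9, -19.0, 31.3]
tool_rot: [-3.141, 0.001, 1.748]
force: [-0.1, -3.3, 1.4]
opening: 0.6
grip_force: 1.5
```

jog_arm --steps "0.012 0 0.004 0 0 0 1; 0.012 0 0.004 0 0 0 1"

```text
t: 40.45
eef_pos: [531.9, -18.9, 31.0]
tool_rot: [-3.141, 0.003, 1.747]
force: [0.1, -5.0, 2.5]
opening: 0.2
grip_force: 2.6
```

jog_arm --steps "0.012 0 0.004 0 0 0 1; 0.012 0 0.004 0 0 0 1"

```text
t: 40.65
eef_pos: [532.0, -18.9, 30.6]
tool_rot: [-3.141, 0.005, 1.746]
force: [0.3, -7.1, 4.7]
opening: 0.5
grip_force: 3.6
```

jog_arm --steps "-0.12 0 0 0 0 0 1; -0.15 0 -0.3 0 0 0 1; -0.15 0 -0.7 0 0 0 1; -0.15 0 -1 0 0 0 1; -0.15 0 -1 0 0 0 1"

```text
t: 41.15
eef_pos: [538.3, -31.5, 155.1]
tool_rot: [3.13, -0.001, 1.749]
force: [1.3, -0.1, -0.8]
opening: 0.3
grip_force: 0.0
```

jog_arm --steps "-0.35 0 -0.2 0 0 0 1; -0.7 0 -0.5 0 0 0 1; -1 0 -0.5 0 0 0 1; -1 0 -0.5 0 0 0 1; -1 0 -0.5 0 0 0 1"

```text
t: 41.65
eef_pos: [555.0, -151.7, 208.7]
tool_rot: [-3.14, -0.003, 1.746]
force: [0.1, 0.4, -0.3]
opening: 0.2
grip_force: 0.0
```

```bash
python3 - <<'E'
from h import *
a=bot.snapshot("top")[:,:,::-1];
for t in("lid","clip_front","clip_left","clip_back","clip_right"):print(t,[(x["conf"],x["position"]) for x in bot.boxes_of(t,"top")][:3])
b=bot.snapshot("scene")[:,:,::-1]
for t in("lid","clip_front","clip_left","clip_back","clip_right"):print(t,[(x["conf"],x["position"]) for x in bot.boxes_of(t,"scene")][:3])
a=cv2.resize(a[90:240,280:450],(400,353),interpolation=cv2.INTER_CUBIC);b=cv2.resize(b[140:320,290:440],(400,480),interpolation=cv2.INTER_CUBIC)
cv2.imwrite("pics/end.png",np.hstack([np.vstack([a,np.zeros((127,400,3),np.uint8)]),b]))
o=bot.observe();print(o["t"],o["eef_pos"],o["force"])
E
```

```text
lid [(0.96, [232.7, 402.1, 40.8]), (0.81, [506.7, 85.0, 88.7]), (0.47, [648.9, -63.6, 71.0])]
clip_front [(0.57, [221.4, 458.4, 40.7])]
clip_left [(0.57, [315.2, 416.1, 40.4]), (0.4, [494.5, 177.5, 81.7])]
clip_back [(0.66, [241.0, 340.7, 37.8])]
clip_right [(0.63, [525.6, -2.9, 86.4]), (0.37, [142.6, 387.1, 39.4])]
lid [(0.79, [238.6, 392.0, 39.3]), (0.57, [499.3, 146.3, 86.6])]
clip_front []
clip_left [(0.59, [323.5, 410.9, 41.5]), (0.58, [500.8, 174.0, 87.5])]
clip_back [(0.71, [240.7, 340.3, 23.3])]
clip_right []
42.25 [ 555.82807845 -151.17765713  210.34984857] [ 0.05046823 -0.02420077  0.18668571]
```

View pics/end.png

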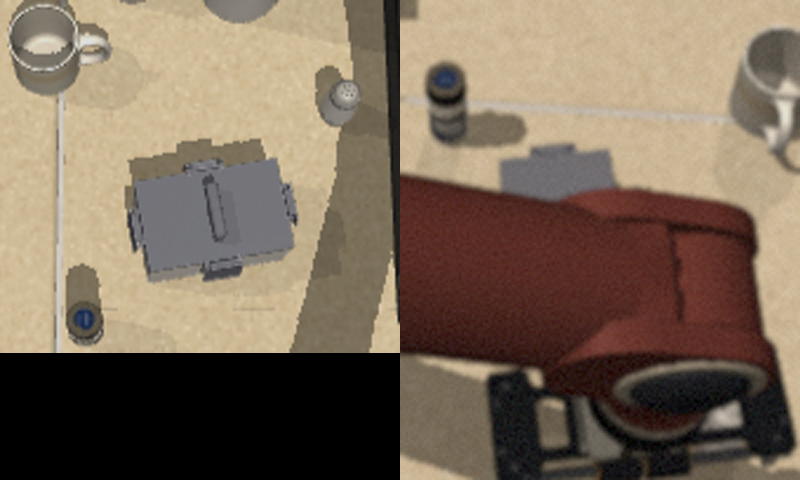

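The final view shows the lid flat on the box at (215,215) in the left panel, with all four clips folded down against the walls. The jar, salt shaker and mug look untouched, and the arm is clear. I'll hand the job in.

```bash
python3 -c "
from workcell import bot
print(bot.finish_job())"
```

```text
the job is handed in; nothing more can be done
None
```

The grey lid sits flat on the box rim and all four clips have snapped home, none pressed above about 10 N. The salt shaker, spice jar and mug were left where they stood, and the job was handed in at about 42 s.

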